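# Lay the condiment caddy for the table

### The arm

A 6-joint arm with a two-finger parallel gripper is mounted at the origin on a cart in front of the work surface, level with it; the furniture and walls round the work are solid. World frame = base frame: x ahead of the robot, y to its left, z up, the work surface at z = 0. Lengths are in m, angles in degrees, forces in N, time in s.
With the tool pointing down it reaches from about 0.35 to 0.775 m from the base axis. Payload 7.3 kg.
Tool frame: the origin (TCP) lies at the very end of the fingers, on their centre line; the grasp point (between the pads) lies 19 mm behind it; z points along the fingers, y is the line along which they close (so a half turn about z gives the same grasp; the last joint's range is limited). The gripper opens to 92 mm and grips with 3 to 60 N. Pads are 19 mm wide; open, the fingers measure 130 mm over their backs; the gripper's body (75 mm by 190 mm) begins 47 mm behind the grasp point.
Start: joints at [-75.344, 19.595, 87.324, -0, 73.075, -8.365], TCP at [0.205, -0.483, 0.227] pointing down, gripper open.
Joint ranges: [-145.02, 145.02], [-44.19, 115.74], [2.07, 154.8], [-57.11, 237.11], [16.16, 152.29], [-177.93, 177.93]. Speed limits (degrees/s): [147.25, 147.25, 180, 180, 180, 180].

### API

Orientations are given as [roll, pitch, yaw] about the fixed x, y, z axes, in that order (R = Rz(yaw) Ry(pitch) Rx(roll)).
In Python, from station import readout, cams, job gives the robot as it stands. The module is installed in compiled form; this text tells all that it offers.
- The arm moves only by the shell command python3 -m crank 'ROWS' [FORCE]. ROWS is a JSON object whose one key "increments" holds a list of rows, each a list of 3 entries, a list of its own where there are three numbers: the finger opening in mm, from 0 to 91.8, then the shift along the tool's x, y, z in mm, then the turn about the tool's z in rad. A call has 1 to 5 rows; each row shifts and turns the commanded pose from where the row before left it, along the tool's axes as they then stand; what a row does not reach is not made up. A row lasts 1/12 s, in which the tool goes at most 41.7 mm and 7.16 degrees, less where a joint would pass 70% of its speed; a pose out of reach is approached as far as the arm can. A call with a gripper value outside its range is refused whole. The fingers move at their own pace and stop on an object; FORCE is the grip in N (left out, the last holds). Time passes only in rows, so rows that do not move let the fingers close. It gives the time, the measured TCP pose, the force, the opening and the grip force at its end, in the units of the state.
- readout.get_obs(): the state, without advancing time (a new reading comes with each control period).
- cams.grab_frame(name): name is "side" or "top"; returns a dict with "frame" (384x512x3 uint8, red, green, blue), "fx", "fy", "cx", "cy" (pixels), "dist_coeffs" ([k1, k2, p1, p2, k3] as OpenCV has them; the pictures are not rectified), "extrinsics" (4x4, takes a point from world to camera coordinates). Camera axes: x right, y up, looking along -z (the intrinsics and any distortion apply to the point x, -y, -z); pixel columns grow to the right and rows downward; lengths in m; the calibration is good to about 2 mm. A picture is of the moment at which its call begins. There is no depth.
- job.sign_off(): hands the job in; it is judged then, once.
The state is a dict: "time_s": time; "q": joint angles; "joint_vel": joint speeds; "joint_torque": joint torques, N m; "ee_pos": TCP position; "tool_rot": TCP orientation; "force": force on the tool from outside, world axes, zero at the start; "wrist_torque": the same for the moment, N m; "opening": finger opening in m; "gripper_force": force on a finger pad.
Only numpy, scipy, OpenCV 4.12 (cv2) and the standard library are available. Lean on these libraries where they do the work, as an engineer would, in place of code of your own. Each camera call takes 0.05 s, during which the arm holds its last target. There are 200 camera calls.

### The job

Make up the wooden condiment caddy for the table: lift the upper dip dish off its stack and stand it in the largest round well, and only then lay the lime in that dish; also stand the tall dark pepper mill in the medium well and the slim spice jar in the smallest well, all upright and right down on the well floors. The look-alikes do not belong: leave the lower dish, the shorter pale salt mill and the lemon standing where they are.

Things in the scene. Friction and masses are not known exactly. Their poses are not given: they have to be found in the camera images.
- well_large: Fixed square wooden block 94x94x20 mm with a round hole open upward, 14 mm deep: the largest hole, 84 mm across. Three such blocks, in any order, touch in a row in the caddy, a fixed tray 296x106 mm with an 18 mm rim, long side roughly away from the robot. Origin: centre of the block's underside, 5 mm above the worktop, z up; hole floor at z = 6 mm, block top at 20 mm.
- well_medium: Fixed square wooden block 94x94x20 mm with a round hole open upward, 14 mm deep: the middle-sized hole, 72 mm across. Three such blocks, in any order, touch in a row in the caddy, a fixed tray 296x106 mm with an 18 mm rim, long side roughly away from the robot. Origin: centre of the block's underside, 5 mm above the worktop, z up; hole floor at z = 6 mm, block top at 20 mm.
- well_small: Fixed square wooden block 94x94x20 mm with a round hole open upward, 14 mm deep: the smallest hole, 57 mm across. Three such blocks, in any order, touch in a row in the caddy, a fixed tray 296x106 mm with an 18 mm rim, long side roughly away from the robot. Origin: centre of the block's underside, 5 mm above the worktop, z up; hole floor at z = 6 mm, block top at 20 mm.
- dish_upper: White round dip dish, 66 mm across, 28 mm high: solid foot 52 mm across up to 12 mm, then upright wall (66 outside, 57 inside); inner floor at 13 mm. Origin: centre of the underside, z up. Nested on the lower dish: its shoulder rests on the lower rim, underside 16 mm above the worktop, so its wall shows from 28 to 44 mm up; 2 mm play. Loose, 0.1 kg. To be moved.
- dish_lower: White round dip dish, 66 mm across, 28 mm high: solid foot 52 mm across up to 12 mm, then upright wall (66 outside, 57 inside); inner floor at 13 mm. Origin: centre of the underside, z up. The lower dish of the stack, on the worktop. Loose, 0.14 kg; stays.
- lime_center (a point): Centre of the lime: green, nearly round, 48 x 44 x 45 mm, lying on the worktop with its centre 22 mm up. Loose, can roll. To be moved. In the dish its centre lies about 35 mm above the dish's origin, 7 mm above the rim.
- lemon_center (a point): Centre of the lemon: yellow, longer than the lime and pointed, 71 x 53 x 51 mm, lying on the worktop with its centre 25 mm up. Loose, can roll; stays.
- pepper_mill: Tall dark-brown wooden mill, round, 58 mm across at the foot, 165 mm high: body to 119 mm, then a fixed round head about 49 mm across from 120 to 154 mm, then a 12 mm metal knob. Standing upright, loose, about 0.18 kg. Origin: centre of the underside, z up. To be moved.
- salt_mill: Shorter pale wooden mill, round, 58 mm across at the foot, 150 mm high. Standing upright, loose, 0.18 kg. Origin: centre of the underside, z up; stays.
- spice_jar: Slim round glass spice jar with a red cap, 41 mm across, 105 mm high, straight-sided. Standing upright, loose, about 0.11 kg. Origin: centre of the underside, z up. To be moved.
Things that resemble listed ones, but are neither listed nor needed, are in the scene too. Leave any blue or turquoise look-alike of the part that bears lime_center alone.

How it is judged:
By the outcome, as a careful person would: the job done as asked, in the order asked, and still so for the second after the job is handed in, with the robot touching nothing.
It also fails if it takes over 120 s, if anything falls off the work surface, if the arm or the gripper's body presses on something with over 40 N, if the wrist force passes 120 N, or if a joint passes its speed limit or range.

## Working session

There is one attempt and no reset: what is moved stays moved. The work goes in short steps, Python scripts to look and compute and a shell command to move; the robot and the scene stay as the last step left them, time stands still between calls to the robot, and variables do not carry over. Pictures are saved under pics/ and viewed, at most 16 in all, crops included, and the job is handed in when it is done.

```bash
ls; mkdir -p pics; python3 - <<'E'
from station import readout,cams,job
import cv2,numpy as np
for n in("side","top"):
    g=cams.grab_frame(n); cv2.imwrite(f"pics/{n}0.png",cv2.cvtColor(g["frame"],cv2.COLOR_RGB2BGR))
    print(n,g["fx"],g["fy"],g["cx"],g["cy"],g["dist_coeffs"]);print(np.round(g["extrinsics"],3))
print(readout.get_obs())
E
```

```text
pics
side 373.21550659967215 373.21550659967215 259.0918595921262 186.74728143533588 [-0.06559086  0.          0.          0.          0.        ]
[[-0.991 -0.134  0.008  0.551]
 [ 0.068 -0.453  0.889 -0.048]
 [-0.116  0.881  0.458 -1.058]
 [ 0.     0.     0.     1.   ]]
top 360.2888911450807 360.2888911450807 258.5667563849175 190.7242842510507 [0.01964496 0.         0.         0.         0.        ]
[[-0.012 -1.    -0.006  0.066]
 [ 0.998 -0.013  0.065 -0.536]
 [-0.066 -0.005  0.998 -0.967]
 [ 0.     0.     0.     1.   ]]
{'time_s': 0.1, 'q': array([-7.53425976e+01,  1.96337481e+01,  8.73738370e+01, -4.56274845e-04,
        7.30741793e+01, -8.36583076e+00]), 'joint_vel': array([ 0.03339777, -0.12020341, -0.17664879,  0.01924721, -0.04424622,
        0.09407749]), 'joint_torque': array([ 1.34532656e-03, -4.32002413e+01, -2.44695532e+01,  7.18681561e-02,
        5.26840962e-02, -4.20580682e-05]), 'ee_pos': array([ 0.20524599, -0.48280716,  0.22608998]), 'tool_rot': array([-1.79919042e+02, -1.14644700e-02,  2.30233582e+01]), 'force': array([-0.00163892,  0.10760055, -0.20946835]), 'wrist_torque': array([-0.01827203, -0.05399772, -0.01382482]), 'gripper_force': 0.0, 'opening': 0.09210623623692568}
```

View pics/side0.png

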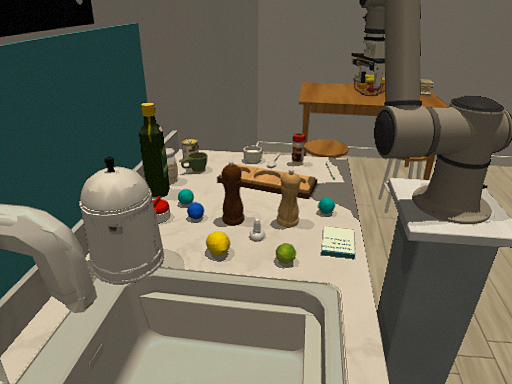

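View pics/top0.png

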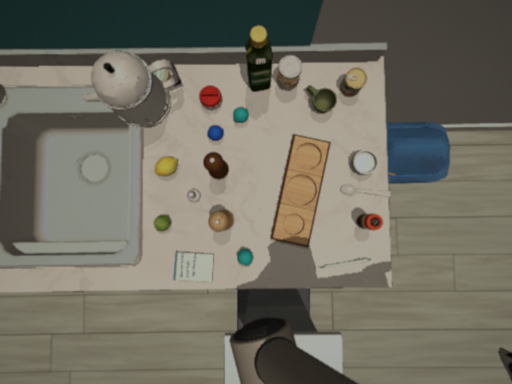

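Side view: dark mill (233,195), pale mill (289,200), lime (286,253), lemon (218,243), dish stack near (253,155), red-capped jar (298,150). Top view: pepper (215,165), salt (220,221), lime (162,222), lemon (166,166), stack (364,162), slim jar (372,222), caddy from (308,155) to (293,224). The other red-capped thing, (210,97), looks wide. I'll check these in an enlarged crop.

```bash
cat > h.py <<'E'
from station import readout,cams,job
import cv2,numpy as np
def grab(n):
    g=cams.grab_frame(n); g["K"]=np.array([[g["fx"],0,g["cx"]],[0,g["fy"],g["cy"]],[0,0,1]]); return g
def ray(g,uv):
    p=cv2.undistortPoints(np.array([[uv]],float),g["K"],np.array(g["dist_coeffs"],float))[0,0]
    E=np.array(g["extrinsics"]); R,t=E[:3,:3],E[:3,3]
    d=R.T@np.array([p[0],-p[1],-1]); return -R.T@t,d/np.linalg.norm(d)
def onz(g,uv,z):
    o,d=ray(g,uv); return o+d*(z-o[2])/d[2]
def tri(g1,u1,g2,u2):
    o1,d1=ray(g1,u1);o2,d2=ray(g2,u2)
    s=np.linalg.lstsq(np.c_[d1,-d2],o2-o1,rcond=None)[0]
    a,b=o1+s[0]*d1,o2+s[1]*d2
    return (a+b)/2,np.linalg.norm(a-b)
def proj(g,P):
    E=np.array(g["extrinsics"]); c=E[:3,:3]@np.asarray(P)+E[:3,3]
    return cv2.projectPoints(np.array([[c[0],-c[1],-c[2]]]),np.zeros(3),np.zeros(3),g["K"],np.array(g["dist_coeffs"],float))[0].ravel()
def blobs(g,lo,hi,amin=15):
    h=cv2.cvtColor(g["frame"],cv2.COLOR_RGB2HSV); m=cv2.inRange(h,lo,hi)
    n,_,st,ce=cv2.connectedComponentsWithStats(m)
    return [(st[i,:5].tolist(),ce[i].round(1).tolist()) for i in range(1,n) if st[i,4]>=amin]
def crop(g,x0,y0,x1,y1,k,name):
    c=cv2.resize(g["frame"][y0:y1,x0:x1],None,fx=k,fy=k,interpolation=cv2.INTER_CUBIC)
    cv2.imwrite("pics/"+name,cv2.cvtColor(c,cv2.COLOR_RGB2BGR))
E
python3 - <<'E'
from h import *
s=grab("side");t=grab("top")
crop(t,150,60,394,280,2.7,"tc.png"); crop(s,170,125,370,275,4,"sc.png")
for n,lo,hi in(("lime",(32,90,40),(48,255,255)),("yellow",(22,150,80),(31,255,255)),("red",(0,180,70),(6,255,255)),("teal",(80,120,50),(100,255,255))):
    for k,g in(("s",s),("t",t)): print(n,k,[(b[0],b[1]) for b in blobs(g,lo,hi)])
E
```

```text
lime s [([150, 125, 9, 10, 47], [154.7, 129.9]), ([162, 145, 5, 14, 28], [163.7, 151.2]), ([181, 152, 25, 19, 238], [195.2, 160.9]), ([276, 243, 20, 21, 311], [285.4, 252.8])]
lime t [([266, 50, 7, 9, 37], [268.6, 54.6]), ([308, 87, 27, 25, 186], [319.4, 97.9]), ([154, 216, 16, 15, 188], [161.7, 222.8])]
yellow s [([365, 74, 9, 8, 56], [368.9, 77.8]), ([142, 102, 13, 15, 98], [148.0, 109.5]), ([148, 124, 3, 11, 25], [148.8, 129.0]), ([206, 231, 24, 24, 417], [217.5, 242.6])]
yellow t [([156, 157, 21, 18, 303], [165.8, 165.8])]
red s [([368, 84, 5, 6, 17], [370.6, 86.5]), ([293, 134, 12, 8, 61], [298.3, 138.1]), ([153, 196, 16, 18, 171], [160.3, 205.5])]
red t [([200, 86, 20, 20, 313], [209.6, 96.0]), ([366, 215, 16, 14, 131], [372.6, 221.5])]
teal s [([0, 23, 147, 206, 20917], [67.9, 114.4]), ([178, 189, 15, 15, 177], [185.3, 196.2]), ([318, 197, 17, 17, 203], [326.2, 205.1]), ([0, 249, 35, 48, 896], [12.3, 268.3]), ([329, 251, 26, 4, 32], [341.7, 252.6])]
teal t [([234, 108, 14, 14, 166], [240.2, 114.6]), ([238, 249, 14, 16, 176], [244.6, 256.6])]
```

View pics/tc.png

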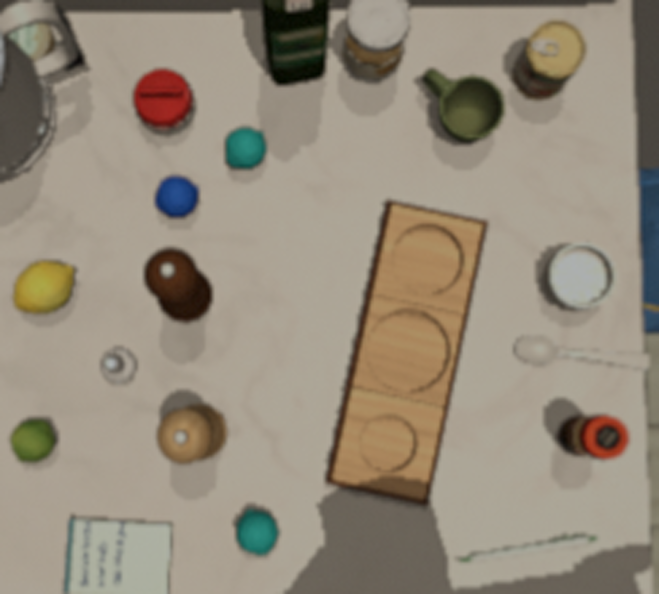

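View pics/sc.png

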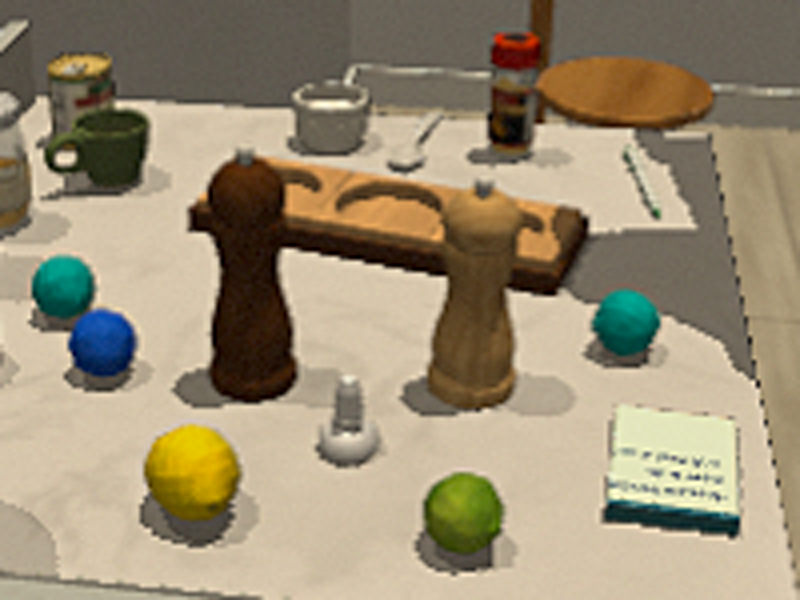

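Candidates, with crop pixels:
- **Pepper mill:** the dark, taller one at (170,270). The pale mill at (190,433) is the salt.
- **Jar:** the slim red-capped one at (606,437). The red lid at (162,98) is short and wide, so it isn't the jar.
- **Dish stack:** the white round at (580,276). The green cup is not it.
- **Lime:** the green one at (33,440). The teal and blue balls are look-alikes.
- **Wells, top to bottom in the crop:** medium (427,261), large (408,351), small (388,443).

Next I'll measure heights from the two views.

```bash
python3 - <<'E'
from h import *
s=grab("side");t=grab("top")
T=lambda u,v:(150+u/2.7-.3,60+v/2.7-.3); S=lambda u,v:(170+u/4-.4,125+v/4-.4)
pairs=dict(knob_pep=(T(167,268),S(244,154)),knob_salt=(T(180,437),S(484,185)),rim=(T(580,276),S(332,97)),jarcap=(T(607,437),S(516,40)),
 lime=((161.7,222.8),(285.6,252.8)),lemon=((165.8,165.8),(217.5,242.6)),
 med=(T(427,261),S(290,180)),large=(T(408,351),S(392,200)))
for k,(a,b) in pairs.items(): p,e=tri(t,a,s,b); print(k,p.round(4),"gap",round(e,4))
# tray: wood mask in top
h=cv2.cvtColor(t["frame"],cv2.COLOR_RGB2HSV)
m=cv2.inRange(h,(5,110,30),(20,255,255)); m[:,:265]=0;m[:,335:]=0;m[:125]=0
cs=max(cv2.findContours(m,0,1)[0],key=cv2.contourArea); r=cv2.minAreaRect(cs); bp=cv2.boxPoints(r); print(bp.round(1).tolist())
c=np.array([onz(t,q,.021) for q in bp]); print(c.round(4), [np.linalg.norm(c[i]-c[i-1]).round(3) for i in range(4)])
ctr=c.mean(0); 
e=c-ctr; L=[c[i]-c[i-1] for i in range(4)]; l=max(L,key=np.linalg.norm); l=l/np.linalg.norm(l); l*=np.sign(l[0])
for k,n in((94,"far"),(0,"mid"),(-94,"near")):
    P=ctr+l*k/1000; P[2]=.025; print(n,P.round(4),proj(t,P).round(1),proj(s,P).round(1))
print("hole px far/mid/near",T(427,261),T(408,351),T(388,443))
for q in (T(427,261),T(408,351),T(388,443)): print(onz(t,q,.025).round(4))
# known-height checks
print("rim@44",onz(t,T(580,276),.044),"jar@105",onz(t,T(607,437),.105),"knob@165",onz(t,T(167,268),.163),"lime@22",onz(t,(161.7,222.8),.022))
E
```

```text
knob_pep [0.6037 0.1689 0.1587] gap 0.0002
knob_salt [0.4571 0.1601 0.1441] gap 0.0018
rim [ 0.6088 -0.2241  0.0425] gap 0.001
jarcap [ 0.4514 -0.2264  0.1031] gap 0.0012
lime [0.4529 0.3232 0.0215] gap 0.0009
lemon [0.6079 0.3121 0.0246] gap 0.001
med [ 0.6239 -0.0756  0.0296] gap 0.007
large [ 0.5369 -0.0546  0.0276] gap 0.0005
[[270.29998779296875, 238.1999969482422], [292.8999938964844, 134.39999389648438], [329.70001220703125, 142.39999389648438], [307.1000061035156, 246.1999969482422]]
[[ 0.4072  0.0296  0.021 ]
 [ 0.6903 -0.0366  0.021 ]
 [ 0.6667 -0.137   0.021 ]
 [ 0.3847 -0.0692  0.021 ]] [np.float64(0.101), np.float64(0.291), np.float64(0.103), np.float64(0.29)]
far [ 0.6288 -0.0747  0.025 ] [307.4 156.2] [239.5 170.8]
mid [ 0.5372 -0.0533  0.025 ] [300.2 189.7] [267.3 175.5]
near [ 0.4457 -0.0319  0.025 ] [293.  223.7] [296.6 180.5]
hole px far/mid/near (307.84814814814814, 156.36666666666665) (300.8111111111111, 189.7) (293.4037037037037, 223.77407407407406)
[ 0.6282 -0.0758  0.025 ]
[ 0.5373 -0.0549  0.025 ]
[ 0.4455 -0.0331  0.025 ]
rim@44 [ 0.60808679 -0.22375627  0.044     ] jar@105 [ 0.45084606 -0.22586395  0.105     ] knob@165 [0.60294406 0.16834981 0.163     ] lime@22 [0.45250364 0.32300217 0.022     ]
```

Measured heights agree with the text: rim 42.5 mm, jar 103, lime 21.5, block tops about 27. Wells: medium (.6285,-.075), large (.537,-.054), small (.4456,-.0325). I'll start with the dish: square the tool to the world axes, then travel.

```bash
python3 -m crank '{"increments":[[90,[0,0,0],0.08],[90,[0,0,0],0.08],[90,[0,0,0],0.08],[90,[0,0,0],0.08],[90,[0,0,0],0.08]]}' 30
python3 -m crank '{"increments":[[90,[33,-21,0],0],[90,[33,-21,0],0],[90,[33,-21,0],0],[90,[33,-21,0],0],[90,[33,-21,0],0]]}'
python3 -m crank '{"increments":[[90,[33,-21,0],0],[90,[33,-21,0],0],[90,[33,-21,0],0],[90,[33,-21,0],0],[90,[33,-21,0],0]]}'
python3 -m crank '{"increments":[[90,[0,0,0],0],[90,[0,0,0],0]]}'
```

```text
time_s: 0.72
ee_pos: [0.2053, -0.4832, 0.2267]
tool_rot: [-180.0, -0.0, -0.1]
force: [0.2, 0.4, 0.8]
opening: 0.0898
gripper_force: 0.0
time_s: 1.13
ee_pos: [0.3714, -0.3768, 0.2268]
tool_rot: [180.0, -0.0, 0.1]
force: [0.3, -0.6, -0.3]
opening: 0.0899
gripper_force: 0.0
time_s: 1.55
ee_pos: [0.5364, -0.2712, 0.2267]
tool_rot: [180.0, 0.0, 0.1]
force: [0.3, -0.6, -0.2]
opening: 0.0898
gripper_force: 0.0
time_s: 1.72
ee_pos: [0.5362, -0.271, 0.2261]
tool_rot: [-180.0, 0.0, 0.3]
force: [-0.9, -0.1, -0.6]
opening: 0.0898
gripper_force: 0.0
```

```bash
python3 -m crank '{"increments":[[90,[24,-16,0],0],[90,[24,-16,0],0],[90,[24,-15,0],0],[90,[0,0,40],0],[90,[0,0,40],0]]}'
python3 -m crank '{"increments":[[90,[0,0,40],0],[90,[0,0,30],0],[90,[0,0,22],0],[90,[0,0,22],0],[90,[0,0,0],0]]}'
python3 -m crank '{"increments":[[90,[0,0,0],0],[90,[0,0,0],0]]}'
python3 - <<'E'
from h import *
g=grab("side");print(readout.get_obs()["ee_pos"]);crop(g,200,110,330,190,6,"d1.png")
E
```

```text
time_s: 2.13
ee_pos: [0.6086, -0.2264, 0.1483]
tool_rot: [179.8, -0.4, 0.1]
force: [1.0, -0.8, -0.8]
opening: 0.0897
gripper_force: 0.0
time_s: 2.55
ee_pos: [0.603, -0.2254, 0.0279]
tool_rot: [-179.8, 0.5, 0.0]
force: [-1.2, 0.3, -1.1]
opening: 0.0898
gripper_force: 0.0
time_s: 2.72
ee_pos: [0.6072, -0.2267, 0.0343]
tool_rot: [179.9, -0.1, 0.0]
force: [0.2, -0.2, 0.6]
opening: 0.0897
gripper_force: 0.0
[ 0.60765688 -0.22662261  0.03482472]
```

View pics/d1.png

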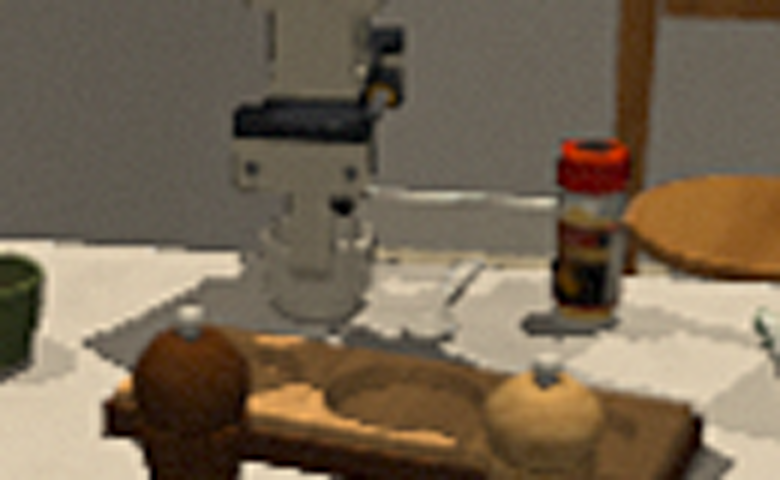

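The fingers straddle the stack, which sits around (310,285) in the crop, and the tips are level with the upper wall. Fast descents overshoot, so I'll go slowly from here: lower a little, close and lift.

```bash
python3 -m crank '{"increments":[[90,[1,-3,3],0],[90,[0,0,0],0],[80,[0,0,0],0],[72,[0,0,0],0],[60,[0,0,0],0]]}' 20
python3 -m crank '{"increments":[[55,[0,0,0],0],[55,[0,0,0],0],[55,[0,0,0],0],[55,[0,0,0],0],[55,[0,0,0],0]]}' 20
python3 -m crank '{"increments":[[55,[0,0,0],0],[55,[0,0,-3],0],[55,[0,0,-6],0],[55,[0,0,-12],0],[55,[0,0,-15],0]]}' 20
python3 -m crank '{"increments":[[55,[0,0,-20],0],[55,[0,0,-20],0],[55,[0,0,-10],0],[55,[0,0,0],0],[55,[0,0,0],0]]}' 20
python3 - <<'E'
from h import *
g=grab("side");t=grab("top")
a=cv2.resize(g["frame"][100:180,200:290],None,fx=4.4,fy=4.4,interpolation=2)
b=cv2.resize(t["frame"][110:240,270:400],None,fx=3,fy=3,interpolation=2)[:352]
cv2.imwrite("pics/d2.png",np.hstack([a,b])[:,:,::-1])
E
```

```text
time_s: 3.18
ee_pos: [0.608, -0.2225, 0.0301]
tool_rot: [180.0, -0.0, 0.1]
force: [0.1, -0.9, 0.5]
opening: 0.0747
gripper_force: 0.0
time_s: 3.6
ee_pos: [0.6082, -0.2229, 0.0301]
tool_rot: [180.0, -0.1, 0.1]
force: [0.5, -2.3, 2.3]
opening: 0.0644
gripper_force: 19.9
time_s: 4.02
ee_pos: [0.6071, -0.2218, 0.0656]
tool_rot: [-179.9, 0.1, 0.1]
force: [-0.5, 0.1, -1.7]
opening: 0.0645
gripper_force: 19.9
time_s: 4.43
ee_pos: [0.6079, -0.2223, 0.1161]
tool_rot: [180.0, -0.0, 0.1]
force: [-0.6, 0.6, -2.0]
opening: 0.0649
gripper_force: 19.9
```

View pics/d2.png

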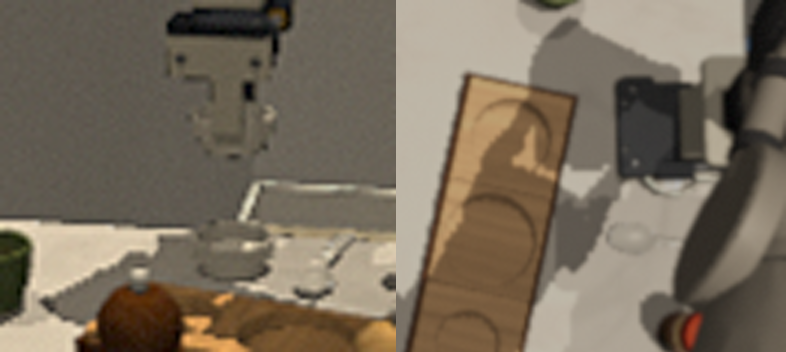

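The upper dish is lifted, at (235,130) in the left panel, and the lower one remains at (232,250). Next, carry it to the large well.

```bash
python3 -m crank '{"increments":[[55,[-7,-16,0],0],[55,[-14,-34,0],0],[55,[-14,-34,0],0],[55,[-14,-34,0],0],[55,[-14,-34,0],0]]}' 20
python3 -m crank '{"increments":[[55,[-8,-16,0],0],[55,[0,0,0],0],[55,[0,0,20],0],[55,[0,0,20],0],[55,[0,0,12],0]]}' 20
python3 -m crank '{"increments":[[55,[0,0,6],0],[55,[0,0,0],0],[55,[0,0,0],0],[55,[0,0,0],0]]}' 20
```

```text
time_s: 4.95
ee_pos: [0.5428, -0.0691, 0.1142]
tool_rot: [-180.0, 0.2, 0.1]
force: [0.8, 1.2, -1.5]
opening: 0.0644
gripper_force: 19.9
time_s: 5.37
ee_pos: [0.5356, -0.0548, 0.0613]
tool_rot: [-180.0, 0.2, 0.1]
force: [-0.9, -0.8, -0.9]
opening: 0.0647
gripper_force: 19.9
time_s: 5.7
ee_pos: [0.5372, -0.055, 0.0583]
tool_rot: [180.0, -0.1, 0.1]
force: [0.8, -0.3, -0.8]
opening: 0.0647
gripper_force: 19.9
```

```bash
python3 -m crank '{"increments":[[55,[0,0,10],0],[55,[0,0,8],0],[55,[0,0,7],0],[55,[0,0,5],0],[55,[0,0,0],0]]}' 20
python3 -m crank '{"increments":[[55,[0,0,0],0],[55,[0,0,0],0],[55,[0,0,0],0]]}' 20
```

```text
time_s: 6.12
ee_pos: [0.5357, -0.0544, 0.0262]
tool_rot: [-180.0, 0.1, 0.1]
force: [-0.0, -0.3, -0.4]
opening: 0.0644
gripper_force: 19.9
time_s: 6.37
ee_pos: [0.5369, -0.0547, 0.028]
tool_rot: [180.0, -0.0, 0.1]
force: [0.4, 0.1, -0.8]
opening: 0.0643
gripper_force: 19.9
```

```bash
python3 -m crank '{"increments":[[55,[0,0,1.5],0],[55,[0,0,0],0],[55,[0,0,0],0],[67,[0,0,0],0],[70,[0,0,0],0]]}' 10
python3 -m crank '{"increments":[[75,[0,0,0],0],[80,[0,0,0],0],[80,[0,0,-5],0],[80,[0,0,-10],0],[80,[0,0,-20],0]]}' 20
python3 -m crank '{"increments":[[80,[0,0,-30],0],[80,[0,0,-30],0],[80,[0,0,-30],0],[80,[0,0,-10],0],[80,[-17,-30,0],0]]}' 20
python3 -m crank '{"increments":[[80,[-17,-35,0],0],[80,[-9,-35,0],0],[80,[-9,-35,0],0],[80,[-9,-35,0],0],[80,[-9,-35,0],0]]}' 20
python3 -m crank '{"increments":[[70,[0,-35,0],0],[70,[0,-35,0],0],[70,[0,-35,0],0],[70,[0,-35,0],0],[70,[0,-30,0],0]]}' 20
python3 -m crank '{"increments":[[70,[0,0,0],0],[70,[0,0,0],0],[70,[0,0,0],0]]}' 20
python3 - <<'E'
from h import *
g=grab("side");t=grab("top")
a=cv2.resize(g["frame"][135:275,200:340],None,fx=2.8,fy=2.8,interpolation=2)
b=cv2.resize(t["frame"][110:250,260:400],None,fx=2.8,fy=2.8,interpolation=2)
cv2.imwrite("pics/d3.png",np.hstack([a,b])[:,:,::-1])
print([b for b in blobs(t,(32,90,40),(48,255,255))],blobs(g,(32,90,40),(48,255,255)))
h=cv2.cvtColor(t["frame"],cv2.COLOR_RGB2HSV); m=cv2.inRange(h,(0,0,110),(180,45,255)); m[:,:282]=0;m[:,322:]=0;m[:170]=0;m[210:]=0
n,_,st,ce=cv2.connectedComponentsWithStats(m);i=1+np.argmax(st[1:,4]);print(st[i],ce[i],onz(t,ce[i],.038))
E
```

```text
time_s: 6.78
ee_pos: [0.5367, -0.0547, 0.0264]
tool_rot: [180.0, -0.0, 0.1]
force: [0.6, -0.1, -0.2]
opening: 0.0689
gripper_force: 0.0
time_s: 7.2
ee_pos: [0.5353, -0.0543, 0.0606]
tool_rot: [-180.0, 0.2, 0.1]
force: [0.5, 0.1, 0.4]
opening: 0.0798
gripper_force: 0.0
time_s: 7.62
ee_pos: [0.5239, -0.0283, 0.1653]
tool_rot: [179.8, -0.6, -0.1]
force: [-0.5, 0.6, 0.0]
opening: 0.0801
gripper_force: 0.0
time_s: 8.03
ee_pos: [0.4653, 0.1517, 0.1616]
tool_rot: [180.0, -0.0, 0.1]
force: [1.3, 0.7, -0.5]
opening: 0.0802
gripper_force: 0.0
time_s: 8.45
ee_pos: [0.4653, 0.3225, 0.1615]
tool_rot: [-180.0, -0.0, 0.1]
force: [0.8, 0.2, 0.5]
opening: 0.0698
gripper_force: 0.0
time_s: 8.7
ee_pos: [0.4656, 0.3197, 0.1611]
tool_rot: [180.0, 0.0, 0.1]
force: [0.8, -1.0, 0.3]
opening: 0.0704
gripper_force: 0.0
[([265, 49, 8, 10, 51], [268.2, 54.4]), ([249, 55, 10, 7, 39], [252.4, 58.1]), ([261, 69, 10, 7, 21], [266.7, 73.3]), ([308, 87, 26, 25, 207], [320.1, 97.5])] [([150, 126, 11, 10, 57], [154.8, 129.8]), ([140, 129, 8, 6, 31], [143.7, 131.5]), ([162, 145, 4, 13, 27], [163.6, 151.0]), ([181, 153, 26, 18, 246], [195.8, 160.9]), ([276, 244, 20, 20, 308], [285.4, 253.1])]
[289 178  25  24 468] [300.93162393 189.47222222] [ 0.53704045 -0.0537445   0.038     ]
```

View pics/d3.png

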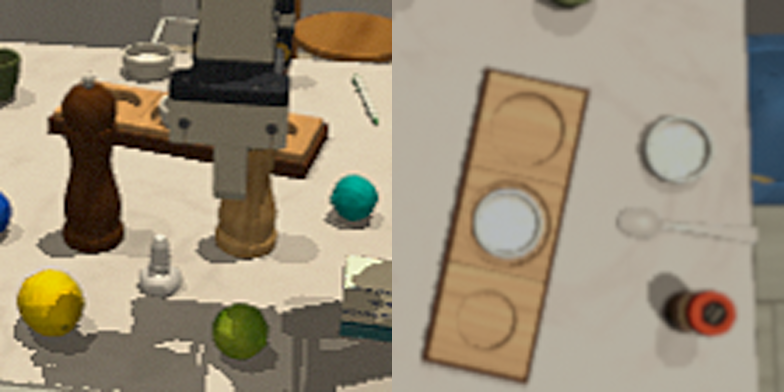

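The dish now sits in the large well at (508,222) in the right panel, and the lower dish stayed put. Next is the lime, at (240,330) in the left panel: descend slowly.

```bash
python3 -m crank '{"increments":[[70,[-13,-3,10],0],[70,[0,0,25],0],[70,[0,0,30],0],[70,[0,0,25],0],[70,[0,0,15],0]]}' 12
python3 -m crank '{"increments":[[70,[0,0,10],0],[70,[0,0,8],0],[70,[0,0,6],0],[70,[0,0,0],0],[70,[0,0,0],0]]}'
python3 -m crank '{"increments":[[70,[0,0,0],0],[70,[0,0,0],0]]}'
python3 - <<'E'
from h import *
g=grab("side");print(blobs(g,(32,90,40),(48,255,255)));print(readout.get_obs()["ee_pos"])
a=cv2.resize(g["frame"][150:290,210:350],None,fx=4,fy=4,interpolation=2)
cv2.imwrite("pics/l1.png",a[:,:,::-1])
E
```

```text
time_s: 9.22
ee_pos: [0.452, 0.3213, 0.054]
tool_rot: [179.9, 0.2, -0.0]
force: [-0.3, -0.2, -0.2]
opening: 0.0701
gripper_force: 0.0
time_s: 9.63
ee_pos: [0.4533, 0.3232, 0.0327]
tool_rot: [-180.0, -0.0, 0.1]
force: [0.1, 0.5, -0.1]
opening: 0.0701
gripper_force: 0.0
time_s: 9.8
ee_pos: [0.4534, 0.3235, 0.0331]
tool_rot: [-180.0, -0.1, 0.1]
force: [-0.3, -0.5, -0.2]
opening: 0.0699
gripper_force: 0.0
[([150, 126, 9, 9, 58], [154.4, 129.7]), ([139, 128, 9, 6, 36], [143.7, 131.1]), ([161, 145, 5, 14, 34], [163.4, 152.2]), ([181, 152, 26, 19, 257], [195.4, 161.2]), ([276, 248, 20, 16, 116], [285.6, 255.4])]
[0.45329821 0.32348696 0.03294166]
```

View pics/l1.png

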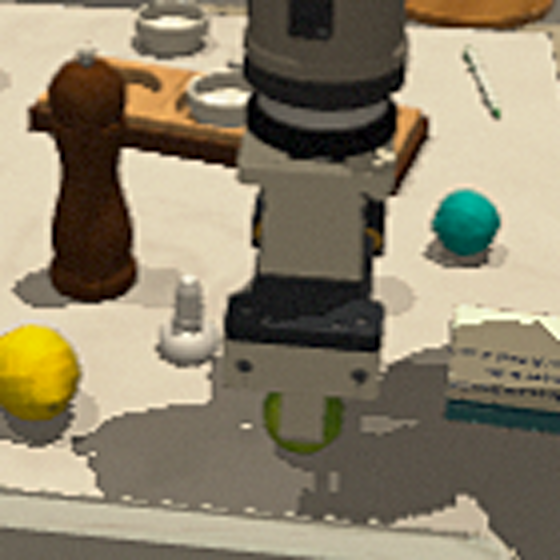

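The finger is centred in front of the lime at (303,425). Down 16 mm more, then grip.

```bash
python3 -m crank '{"increments":[[70,[0,0,6],0],[70,[0,0,6],0],[70,[0,0,4],0],[70,[0,0,0],0],[70,[0,0,0],0]]}' 12
python3 -m crank '{"increments":[[60,[0,0,0],0],[52,[0,0,0],0],[35,[0,0,0],0],[35,[0,0,0],0],[35,[0,0,0],0]]}' 12
python3 -m crank '{"increments":[[35,[0,0,0],0],[35,[0,0,0],0],[35,[0,0,-3],0],[35,[0,0,-8],0],[35,[0,0,-15],0]]}' 12
python3 -m crank '{"increments":[[35,[0,0,-25],0],[35,[0,0,-30],0],[35,[0,0,-30],0],[35,[0,0,-25],0],[35,[0,0,-10],0]]}' 12
python3 -m crank '{"increments":[[35,[0,0,0],0],[35,[0,0,0],0]]}' 12
python3 - <<'E'
from h import *
g=grab("side");p=readout.get_obs()["ee_pos"];print(p,proj(g,p));print(blobs(g,(32,90,40),(48,255,255)))
E
```

```text
time_s: 10.27
ee_pos: [0.4526, 0.3231, 0.0156]
tool_rot: [180.0, 0.1, 0.1]
force: [0.7, -0.6, -0.8]
opening: 0.0698
gripper_force: 0.0
time_s: 10.68
ee_pos: [0.453, 0.3233, 0.0163]
tool_rot: [-180.0, -0.0, 0.1]
force: [0.6, -0.2, 0.3]
opening: 0.0415
gripper_force: 0.1
time_s: 11.1
ee_pos: [0.4519, 0.3227, 0.0416]
tool_rot: [179.9, 0.2, 0.1]
force: [0.7, -0.2, -0.4]
opening: 0.0399
gripper_force: 12.0
time_s: 11.52
ee_pos: [0.4543, 0.3241, 0.1667]
tool_rot: [-179.8, -0.3, 0.1]
force: [1.3, 0.3, -1.4]
opening: 0.0401
gripper_force: 12.0
time_s: 11.68
ee_pos: [0.4526, 0.3231, 0.1618]
tool_rot: [180.0, 0.0, 0.1]
force: [0.3, -0.1, -0.6]
opening: 0.04
gripper_force: 12.0
[0.4520859  0.32281053 0.16078077] [289.09805185 197.07416267]
[([151, 126, 10, 9, 50], [155.1, 130.0]), ([140, 129, 8, 6, 27], [143.9, 131.6]), ([161, 145, 5, 14, 33], [163.4, 151.8]), ([181, 152, 26, 19, 253], [195.6, 160.9]), ([278, 187, 22, 18, 133], [288.2, 195.8])]
```

```bash
python3 -m crank '{"increments":[[35,[14,0,-10],0],[35,[28,0,-10],0],[35,[28,0,-5],0],[35,[14,-15,0],0],[35,[0,-30,0],0]]}' 12
python3 -m crank '{"increments":[[35,[0,-35,0],0],[35,[0,-35,0],0],[35,[0,-35,0],0],[35,[0,-35,0],0],[35,[0,-35,0],0]]}' 12
python3 -m crank '{"increments":[[35,[0,-35,0],0],[35,[0,-35,0],0],[35,[0,-30,0],0],[35,[0,-25,0],0],[35,[0,-15,0],0]]}' 12
python3 -m crank '{"increments":[[35,[0,-15,10],0],[35,[0,0,25],0],[35,[0,0,25],0],[35,[0,0,20],0],[35,[0,0,10],0]]}' 12
python3 -m crank '{"increments":[[35,[0,0,0],0],[35,[0,0,0],0]]}' 12
python3 - <<'E'
from h import *
g=grab("side");p=readout.get_obs()["ee_pos"];print(p,proj(g,p))
h=cv2.cvtColor(g["frame"],cv2.COLOR_RGB2HSV)
for b in blobs(g,(30,80,30),(50,255,255)): print(b)
t=grab("top"); a=cv2.resize(g["frame"][90:210,190:350],None,fx=4.8,fy=4.8,interpolation=2); cv2.imwrite("pics/l2.png",a[:,:,::-1])
E
```

```text
time_s: 12.15
ee_pos: [0.5398, 0.3654, 0.1847]
tool_rot: [179.8, 0.1, -0.2]
force: [1.4, 0.4, -0.3]
opening: 0.0397
gripper_force: 12.0
time_s: 12.57
ee_pos: [0.5356, 0.5444, 0.1839]
tool_rot: [179.8, 0.2, 0.1]
force: [0.6, 0.4, -0.8]
opening: 0.0399
gripper_force: 12.0
time_s: 12.98
ee_pos: [0.5228, 0.6622, 0.1654]
tool_rot: [179.3, 0.8, 0.2]
force: [0.6, 0.9, -4.6]
opening: 0.0403
gripper_force: 12.0
time_s: 13.4
ee_pos: [0.526, 0.6756, 0.0899]
tool_rot: [-179.1, -0.8, 0.1]
force: [0.4, 0.2, -0.7]
opening: 0.0397
gripper_force: 12.0
time_s: 13.57
ee_pos: [0.5263, 0.6759, 0.0928]
tool_rot: [-179.0, -0.8, 0.1]
force: [-0.1, -0.5, -0.2]
opening: 0.0401
gripper_force: 12.0
[0.52646396 0.67621869 0.09373615] [212.29193665 366.80387296]
```

View pics/l2.png

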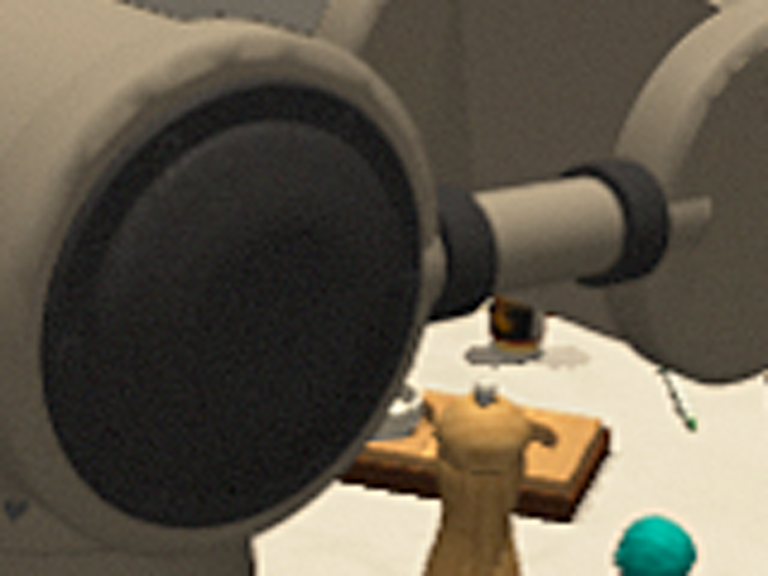

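I had the tool-y sign wrong, so the arm went left over the sink. Forces stayed small and the lime is still held. I'll raise and come back with positive tool-y.

```bash
python3 -m crank '{"increments":[[35,[0,0,-20],0],[35,[0,0,-35],0],[35,[0,0,-35],0],[35,[0,5,-10],0],[35,[0,15,0],0]]}' 12
python3 -m crank '{"increments":[[35,[3,30,0],0],[35,[3,35,0],0],[35,[3,35,0],0],[35,[0,35,0],0],[35,[0,35,0],0]]}' 12
python3 - <<'E'
from h import *
o=readout.get_obs();print(o["ee_pos"],o["tool_rot"])
s=grab("side");t=grab("top")
print(proj(s,o["ee_pos"]),[b for b in blobs(s,(30,80,30),(50,255,255),40)],[b for b in blobs(t,(22,130,80),(31,255,255),60)])
E
```

```text
time_s: 14.08
ee_pos: [0.5239, 0.6557, 0.193]
tool_rot: [-178.7, -1.1, 0.2]
force: [1.0, 1.5, 0.4]
opening: 0.0395
gripper_force: 12.0
time_s: 14.5
ee_pos: [0.5331, 0.4846, 0.19]
tool_rot: [-178.9, -1.0, 0.1]
force: [1.2, 1.0, -0.2]
opening: 0.0401
gripper_force: 12.0
[0.53310056 0.48464637 0.19002141] [-1.78928612e+02 -9.90292889e-01  8.74949884e-02]
[233.65323882 225.31994429] [([150, 123, 11, 13, 84], [154.4, 129.6]), ([139, 126, 9, 10, 57], [143.7, 130.8]), ([161, 145, 6, 16, 46], [163.6, 152.9]), ([181, 152, 26, 19, 305], [195.8, 160.9]), ([238, 222, 8, 14, 82], [241.0, 227.6])] [([250, 26, 17, 17, 88], [257.0, 34.8]), ([155, 157, 22, 19, 324], [165.7, 165.9])]
```

```bash
python3 -m crank '{"increments":[[35,[1,35,0],0],[35,[1,35,0],0],[35,[1,35,0],0],[35,[1,35,0],0],[35,[0,35,0],0]]}' 12
python3 -m crank '{"increments":[[35,[0,35,0],0],[35,[0,35,0],0],[35,[0,35,0],0],[35,[0,35,0],0],[35,[0,35,0],0]]}' 12
python3 -m crank '{"increments":[[35,[0,35,0],0],[35,[0,35,0],0],[35,[0,35,0],0],[35,[0,35,0],0],[35,[0,25,0],0]]}' 12
python3 -m crank '{"increments":[[35,[0,15,0],0],[35,[0,0,0],0],[35,[0,0,0],0]]}' 12
```

```text
time_s: 15.02
ee_pos: [0.5382, 0.3105, 0.1869]
tool_rot: [-179.0, -1.0, 0.1]
force: [0.2, -0.3, -0.4]
opening: 0.0397
gripper_force: 12.0
time_s: 15.43
ee_pos: [0.5389, 0.1349, 0.1842]
tool_rot: [-179.1, -1.1, 0.1]
force: [0.8, 0.6, 0.7]
opening: 0.04
gripper_force: 12.0
time_s: 15.85
ee_pos: [0.5394, -0.032, 0.1816]
tool_rot: [-179.2, -1.0, 0.0]
force: [1.3, 0.3, 0.2]
opening: 0.0399
gripper_force: 12.0
time_s: 16.1
ee_pos: [0.5388, -0.0447, 0.1808]
tool_rot: [-179.2, -0.9, 0.0]
force: [-0.1, 0.4, -0.8]
opening: 0.0398
gripper_force: 12.0
```

```bash
python3 -m crank '{"increments":[[35,[-1,9,10],0],[35,[0,0,25],0],[35,[0,0,30],0],[35,[0,0,20],0],[35,[0,0,10],0]]}' 12
python3 -m crank '{"increments":[[35,[0,0,5],0],[35,[0,0,0],0],[35,[0,0,0],0]]}' 12
python3 - <<'E'
from h import *
g=grab("side");p=readout.get_obs()["ee_pos"];print(p,proj(g,p),proj(g,[.537,-.054,.039]),proj(g,p+[0,0,.005]))
for b in blobs(g,(30,80,30),(50,255,255)): print(b)
a=cv2.resize(g["frame"][110:210,210:343],None,fx=6,fy=6,interpolation=2); cv2.imwrite("pics/l3.png",a[:,:,::-1])
E
```

```text
time_s: 16.52
ee_pos: [0.5361, -0.0505, 0.0814]
tool_rot: [-179.1, -0.5, 0.2]
force: [-0.1, -0.3, -0.9]
opening: 0.0402
gripper_force: 12.0
time_s: 16.77
ee_pos: [0.5382, -0.0515, 0.0801]
tool_rot: [-179.1, -0.8, 0.1]
force: [-0.4, 0.8, 0.2]
opening: 0.04
gripper_force: 12.0
[ 0.53842708 -0.0515958   0.08047447] [267.21820012 159.18644765] [267.53087356 171.32534821] [267.24730256 157.65971236]
([150, 124, 11, 13, 84], [154.5, 129.7])
([139, 126, 9, 10, 55], [143.7, 131.0])
([161, 145, 6, 22, 53], [163.4, 154.3])
([181, 152, 26, 19, 297], [195.9, 161.0])
([260, 152, 15, 13, 65], [267.5, 159.0])
([163, 163, 5, 12, 18], [164.4, 168.4])
```

View pics/l3.png

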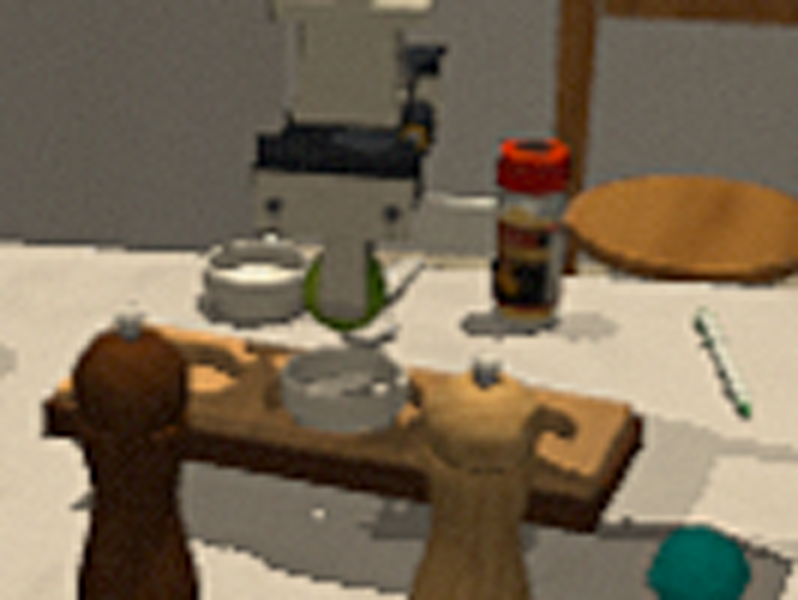

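The lime is centred over the dish (345,290 above 345,385). Lower it the rest of the way.

```bash
python3 -m crank '{"increments":[[35,[-1,2,10],0],[35,[0,0,10],0],[35,[0,0,9],0],[35,[0,0,5],0],[35,[0,0,0],0]]}' 12
python3 -m crank '{"increments":[[35,[0,0,2],0],[35,[0,0,0],0],[35,[0,0,0],0]]}' 12
```

```text
time_s: 17.23
ee_pos: [0.5358, -0.0529, 0.0436]
tool_rot: [-179.1, -0.5, 0.1]
force: [0.3, -0.3, 0.6]
opening: 0.04
gripper_force: 12.0
time_s: 17.48
ee_pos: [0.5371, -0.0531, 0.0434]
tool_rot: [-179.1, -0.7, 0.1]
force: [0.5, 0.2, -0.8]
opening: 0.0402
gripper_force: 12.0
```

```bash
python3 -m crank '{"increments":[[35,[0,0,1.5],0],[35,[0,0,0],0],[44,[0,0,0],0],[50,[0,0,0],0],[60,[0,0,0],0]]}' 12
python3 -m crank '{"increments":[[70,[0,0,0],0],[70,[0,0,0],0],[70,[0,0,-5],0],[70,[0,0,-15],0],[70,[0,0,-25],0]]}'
python3 -m crank '{"increments":[[70,[0,0,-35],0],[70,[0,0,-30],0],[70,[0,0,-15],0],[70,[-9,17,0],0],[70,[-17,34,0],0]]}'
python3 -m crank '{"increments":[[70,[-17,34,0],0],[70,[-17,34,0],0],[70,[-17,34,0],0],[70,[-9,20,0],0],[70,[0,0,0],0]]}'
python3 -m crank '{"increments":[[70,[0,0,0],0],[70,[0,0,0],0]]}'
python3 - <<'E'
from h import *
s=grab("side");t=grab("top");print(readout.get_obs()["ee_pos"])
f=lambda g,x,y:[b for b in blobs(g,(30,80,30),(50,255,255)) if abs(b[1][0]-x)<25 and abs(b[1][1]-y)<25]
a,b=f(s,267,170),f(t,301,190);print(a,b)
if a and b: print(tri(t,b[0][1],s,a[0][1]))
E
```

```text
time_s: 17.9
ee_pos: [0.537, -0.0531, 0.0419]
tool_rot: [-179.1, -0.7, 0.1]
force: [0.2, 0.8, 0.2]
opening: 0.0524
gripper_force: 0.0
time_s: 18.32
ee_pos: [0.5347, -0.0533, 0.0855]
tool_rot: [-179.1, -0.4, 0.1]
force: [-1.4, -0.3, -0.3]
opening: 0.0702
gripper_force: 0.0
time_s: 18.73
ee_pos: [0.511, -0.1044, 0.1676]
tool_rot: [-179.2, -1.0, 0.3]
force: [-0.1, -0.6, -0.3]
opening: 0.0702
gripper_force: 0.0
time_s: 19.15
ee_pos: [0.4481, -0.2317, 0.1634]
tool_rot: [-179.2, -0.7, -0.2]
force: [-0.2, -0.3, -0.7]
opening: 0.0703
gripper_force: 0.0
time_s: 19.32
ee_pos: [0.4498, -0.2276, 0.1632]
tool_rot: [-179.1, -0.7, 0.1]
force: [0.3, 0.3, -0.9]
opening: 0.07
gripper_force: 0.0
[ 0.45010928 -0.22704374  0.16312921]
[([261, 163, 14, 13, 151], [267.5, 169.0])] [([294, 182, 15, 15, 192], [301.1, 189.1])]
(array([ 0.53727461, -0.0531774 ,  0.04723366]), np.float64(0.0002480436209522701))
```

The lime rests in the dish at z = 47 mm, as expected. Next is the jar.

```bash
python3 -m crank '{"increments":[[70,[0,0,10],0],[70,[0,0,20],0],[70,[0,0,25],0],[70,[0,0,20],0],[70,[0,0,15],0]]}' 20
python3 -m crank '{"increments":[[70,[0,0,10],0],[70,[0,0,0],0],[70,[0,0,0],0],[70,[0,0,0],0]]}'
python3 - <<'E'
from h import *
s=grab("side");p=readout.get_obs()["ee_pos"];print(p,proj(s,p+[0,0,.045]),blobs(s,(0,180,70),(6,255,255)))
E
```

```text
time_s: 19.83
ee_pos: [0.4507, -0.225, 0.0715]
tool_rot: [-179.1, -0.6, 0.2]
force: [-1.0, -0.0, 0.5]
opening: 0.07
gripper_force: 0.0
time_s: 20.17
ee_pos: [0.4517, -0.2266, 0.0639]
tool_rot: [-179.2, -0.8, 0.1]
force: [-0.2, 0.4, -0.2]
opening: 0.0702
gripper_force: 0.0
[ 0.45170858 -0.2267951   0.06408518] [298.78035862 132.86859485] [([368, 84, 13, 6, 43], [373.7, 86.0]), ([153, 196, 16, 18, 174], [160.2, 205.5])]
```

```bash
python3 -m crank '{"increments":[[60,[0,0,0],0],[50,[0,0,0],0],[30,[0,0,0],0],[30,[0,0,0],0],[30,[0,0,0],0]]}' 20
python3 -m crank '{"increments":[[30,[0,0,0],0],[30,[0,0,0],0],[30,[0,0,-4],0],[30,[0,0,-8],0],[30,[0,0,-16],0]]}' 20
python3 -m crank '{"increments":[[30,[0,0,-20],0],[30,[0,0,-15],0],[30,[0,0,-7],0],[30,[0,0,0],0],[30,[0,0,0],0]]}' 20
python3 -m crank '{"increments":[[30,[0,-10,0],0],[30,[-1,-25,0],0],[30,[-1,-30,0],0],[30,[-2,-35,0],0],[30,[-1,-35,0],0]]}' 20
python3 -m crank '{"increments":[[30,[-1,-30,0],0],[30,[0,-20,0],0],[30,[0,-9,0],0],[30,[0,0,0],0],[30,[0,0,0],0]]}' 20
python3 - <<'E'
from h import *
g=grab("side");p=readout.get_obs()["ee_pos"];print(p,proj(g,p),proj(g,[.4456,-.0325,.025]))
a=cv2.resize(g["frame"][90:210,220:380],None,fx=5,fy=5,interpolation=2); cv2.imwrite("pics/j1.png",a[:,:,::-1])
E
```

```text
time_s: 20.63
ee_pos: [0.4509, -0.2266, 0.0632]
tool_rot: [-179.1, -0.7, 0.1]
force: [-0.2, -0.7, -0.2]
opening: 0.041
gripper_force: 0.1
time_s: 21.05
ee_pos: [0.4496, -0.2263, 0.0903]
tool_rot: [-179.0, -0.5, 0.1]
force: [1.2, 0.2, -0.2]
opening: 0.0406
gripper_force: 20.0
time_s: 21.47
ee_pos: [0.4499, -0.2276, 0.133]
tool_rot: [-179.1, -0.7, 0.1]
force: [-0.8, -0.1, -2.8]
opening: 0.0408
gripper_force: 20.0
time_s: 21.88
ee_pos: [0.4435, -0.0907, 0.1339]
tool_rot: [-179.1, -0.6, 0.0]
force: [0.6, 0.7, -1.0]
opening: 0.0408
gripper_force: 20.0
time_s: 22.3
ee_pos: [0.4435, -0.0336, 0.1355]
tool_rot: [-179.1, -0.7, 0.2]
force: [0.2, -0.2, -1.5]
opening: 0.0408
gripper_force: 20.0
[ 0.443634   -0.034184    0.13555533] [299.43255243 145.93760824] [296.69189928 180.43258763]
```

View pics/j1.png

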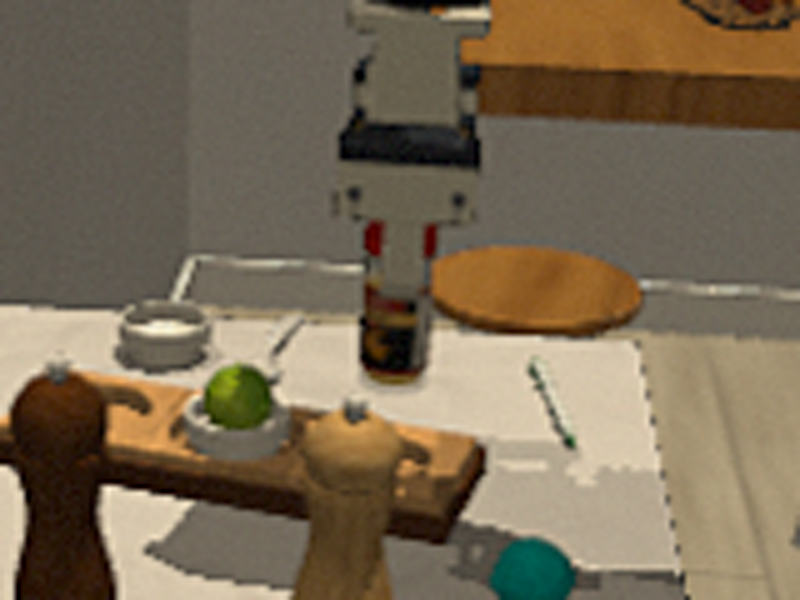

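The lime is seated at (238,395) in the crop, and the jar hangs upright over the small well at (395,300). Descend.

```bash
python3 -m crank '{"increments":[[30,[1,-1,8],0],[30,[0,0,15],0],[30,[0,0,15],0],[30,[0,0,10],0],[30,[0,0,6],0]]}' 20
python3 -m crank '{"increments":[[30,[0,0,0],0],[30,[0,0,0],0],[30,[0,0,0],0]]}' 20
```

```text
time_s: 22.77
ee_pos: [0.4446, -0.0327, 0.0802]
tool_rot: [-179.1, -0.6, -0.0]
force: [-0.8, 0.1, -1.0]
opening: 0.0408
gripper_force: 20.0
time_s: 23.02
ee_pos: [0.4458, -0.0323, 0.0823]
tool_rot: [-179.1, -0.8, 0.1]
force: [-0.0, -0.8, -1.3]
opening: 0.0405
gripper_force: 20.0
```

```bash
python3 -m crank '{"increments":[[30,[0,0,3],0],[30,[0,0,3],0],[30,[0,0,1],0],[30,[0,0,0],0],[30,[0,0,0],0]]}' 20
python3 -m crank '{"increments":[[30,[0,0,0],0],[30,[0,0,0],0]]}' 20
```

```text
time_s: 23.43
ee_pos: [0.4454, -0.0317, 0.075]
tool_rot: [-179.1, -0.7, 0.1]
force: [0.3, -0.1, -1.1]
opening: 0.0406
gripper_force: 20.0
time_s: 23.6
ee_pos: [0.4455, -0.0317, 0.075]
tool_rot: [-179.1, -0.7, 0.1]
force: [0.0, 0.4, -0.8]
opening: 0.0409
gripper_force: 20.0
```

```bash
python3 -m crank '{"increments":[[30,[0,0,0.5],0],[40,[0,0,0],0],[44,[0,0,0],0],[50,[0,0,0],0],[60,[0,0,0],0]]}' 20
python3 -m crank '{"increments":[[66,[0,0,0],0],[66,[0,0,-10],0],[66,[0,0,-20],0],[66,[0,0,-30],0],[66,[0,0,-35],0]]}'
python3 -m crank '{"increments":[[75,[0,0,-35],0],[75,[0,0,-25],0],[75,[0,0,-10],0],[75,[12,-15,0],0],[75,[24,-30,0],0]]}'
python3 -m crank '{"increments":[[75,[26,-33,0],0],[75,[26,-33,0],0],[75,[26,-33,0],0],[75,[26,-33,0],0],[75,[18,-23,0],0]]}'
python3 -m crank '{"increments":[[75,[0,0,0],0],[75,[0,0,0],0]]}'
python3 - <<'E'
from h import *
s=grab("side");t=grab("top");print(readout.get_obs()["ee_pos"])
a=cv2.resize(s["frame"][110:250,190:330],None,fx=2.8,fy=2.8,interpolation=2)
b=cv2.resize(t["frame"][120:260,260:400],None,fx=2.8,fy=2.8,interpolation=2)
cv2.imwrite("pics/j2.png",np.hstack([a,b])[:,:,::-1])
E
```

```text
time_s: 24.02
ee_pos: [0.4455, -0.0317, 0.0745]
tool_rot: [-179.1, -0.7, 0.1]
force: [0.1, 0.1, 0.4]
opening: 0.0522
gripper_force: 0.0
time_s: 24.43
ee_pos: [0.4431, -0.0329, 0.1694]
tool_rot: [-179.1, -0.5, 0.1]
force: [0.9, 0.4, -0.0]
opening: 0.066
gripper_force: 0.0
time_s: 24.85
ee_pos: [0.4789, 0.0093, 0.242]
tool_rot: [-179.2, -0.8, -0.1]
force: [1.9, -0.8, -0.1]
opening: 0.0751
gripper_force: 0.0
time_s: 25.27
ee_pos: [0.6015, 0.1679, 0.244]
tool_rot: [-179.1, -0.7, 0.2]
force: [-0.0, -0.6, 0.7]
opening: 0.0752
gripper_force: 0.0
time_s: 25.43
ee_pos: [0.6002, 0.1662, 0.2432]
tool_rot: [-179.1, -0.6, 0.2]
force: [-1.6, -0.3, -0.6]
opening: 0.0747
gripper_force: 0.0
[0.59962986 0.16441748 0.24403891]
```

View pics/j2.png

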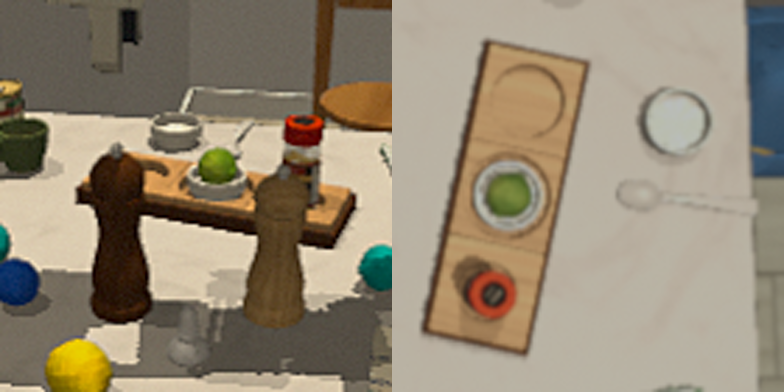

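The jar stands upright in the small well (right panel, 490,295) and the lime is in the dish. Now lower over the pepper mill's head.

```bash
python3 -m crank '{"increments":[[75,[2,-3,10],0],[75,[0,0,20],0],[75,[0,0,20],0],[75,[0,0,15],0],[75,[0,0,8],0]]}' 30
python3 -m crank '{"increments":[[75,[0,0,0],0],[75,[0,0,0],0]]}'
python3 - <<'E'
from h import *
s=grab("side");p=readout.get_obs()["ee_pos"];print(p)
h=cv2.cvtColor(s["frame"],cv2.COLOR_RGB2HSV)
crop(s,190,110,290,250,4,"p1.png")
E
```

```text
time_s: 25.95
ee_pos: [0.6017, 0.1679, 0.1691]
tool_rot: [-179.2, -0.5, 0.0]
force: [0.7, -0.1, -1.0]
opening: 0.075
gripper_force: 0.0
time_s: 26.12
ee_pos: [0.603, 0.1686, 0.1717]
tool_rot: [-179.1, -0.7, 0.1]
force: [0.4, 0.0, 1.0]
opening: 0.0745
gripper_force: 0.0
[0.60347634 0.16873744 0.17245759]
```

View pics/p1.png

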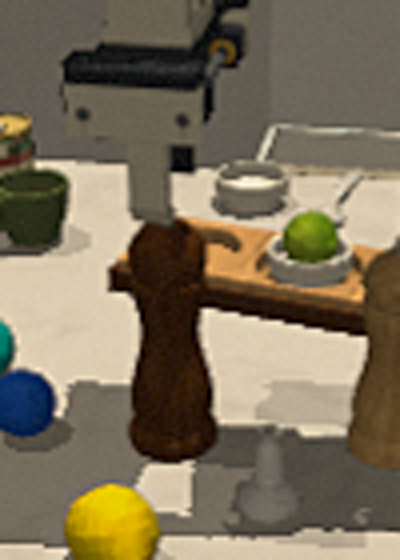

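```bash
python3 - <<'E'
from h import *
s=grab("side");p=readout.get_obs()["ee_pos"]
f=lambda P:((proj(s,P)-[190,110])*4).round()
print(p,"near finger tip",f(p+[0,.05,0]),"knob",f([.6033,.1685,.163]),"head",f([.6033,.1685,.137]),"foot",f([.6033,.1685,.0]))
m=cv2.inRange(cv2.cvtColor(s["frame"],cv2.COLOR_RGB2HSV),(0,110,0),(14,255,110))
for r in (172,175,178,190,200,212,218):
    c=np.where(m[r,212:256])[0]+212; print(r,c.min(),c.max(),((c.min()+c.max()+1)/2-190)*4)
E
```

```text
[0.60366872 0.16888023 0.17280165] near finger tip [144. 224.] knob [163. 206.] head [164. 245.] foot [170. 434.]
172 222 240 166.0
175 223 255 198.0
178 218 240 158.0
190 225 238 168.0
200 225 240 172.0
212 224 241 172.0
218 222 243 172.0
```

The predicted and seen columns agree within calibration, so the alignment is good. Descend and grip.

```bash
python3 -m crank '{"increments":[[75,[0,0,8],0],[75,[0,0,14],0],[75,[0,0,14],0],[75,[0,0,10],0],[75,[0,0,5],0]]}' 30
python3 -m crank '{"increments":[[75,[0,0,0],0],[75,[0,0,0],0],[65,[0,0,0],0],[55,[0,0,0],0],[35,[0,0,0],0]]}' 30
python3 -m crank '{"increments":[[35,[0,0,0],0],[35,[0,0,0],0],[35,[0,0,0],0],[35,[0,0,0],0]]}' 30
```

```text
time_s: 26.63
ee_pos: [0.6031, 0.1698, 0.119]
tool_rot: [-179.1, -0.6, 0.1]
force: [-0.2, -0.0, 0.2]
opening: 0.0749
gripper_force: 0.0
time_s: 27.05
ee_pos: [0.6041, 0.1699, 0.1212]
tool_rot: [-179.1, -0.8, 0.1]
force: [-0.3, -0.7, -0.5]
opening: 0.0598
gripper_force: 0.0
time_s: 27.38
ee_pos: [0.6039, 0.1699, 0.1208]
tool_rot: [-179.1, -0.7, 0.1]
force: [-0.5, -0.2, 2.1]
opening: 0.0471
gripper_force: 30.0
```

```bash
python3 -m crank '{"increments":[[35,[0,0,-4],0],[35,[0,0,-8],0],[35,[0,0,-16],0],[35,[0,0,-18],0],[35,[0,0,-10],0]]}' 30
python3 -m crank '{"increments":[[35,[0,0,-4],0],[35,[0,0,0],0],[35,[0,10,0],0],[35,[2,20,0],0],[35,[4,30,0],0]]}' 30
python3 -m crank '{"increments":[[35,[4,30,0],0],[35,[4,35,0],0],[35,[4,35,0],0],[35,[4,35,0],0],[35,[3,25,0],0]]}' 30
python3 -m crank '{"increments":[[35,[0,15,0],0],[35,[0,10,0],0],[35,[0,0,0],0],[35,[0,0,0],0],[35,[0,0,0],0]]}' 30
python3 - <<'E'
from h import *
s=grab("side");o=readout.get_obs();print(o["ee_pos"],o["opening"])
crop(s,190,90,340,200,5,"p2.png");t=grab("top");crop(t,255,110,395,250,4,"p2t.png")
E
```

```text
time_s: 27.8
ee_pos: [0.6036, 0.169, 0.1788]
tool_rot: [-179.1, -0.8, 0.1]
force: [1.1, -0.5, -1.1]
opening: 0.0471
gripper_force: 30.0
time_s: 28.22
ee_pos: [0.6079, 0.1097, 0.1783]
tool_rot: [-179.1, -0.6, 0.3]
force: [0.5, -0.2, -1.2]
opening: 0.0467
gripper_force: 30.0
time_s: 28.63
ee_pos: [0.6275, -0.0548, 0.1759]
tool_rot: [-179.2, -0.6, 0.0]
force: [0.7, 1.4, -1.6]
opening: 0.0469
gripper_force: 30.0
time_s: 29.05
ee_pos: [0.6282, -0.0744, 0.1769]
tool_rot: [-179.1, -0.7, 0.2]
force: [-0.5, 0.4, -1.3]
opening: 0.0469
gripper_force: 30.0
[ 0.62828675 -0.07433952  0.17702393] 0.04683567023667666
```

View pics/p2.png

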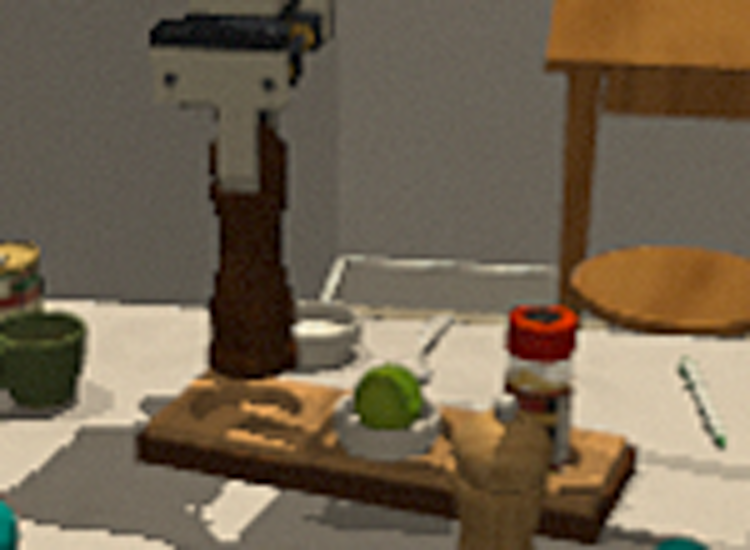

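The mill hangs upright over the medium well, with its foot at (253,370). Lower it.

```bash
python3 -m crank '{"increments":[[35,[0,0,6],0],[35,[0,0,10],0],[35,[0,0,10],0],[35,[0,0,7],0],[35,[0,0,4],0]]}' 30
python3 -m crank '{"increments":[[35,[0,0,0],0],[35,[0,0,0],0],[35,[0,0,0],0]]}' 30
```

```text
time_s: 29.57
ee_pos: [0.628, -0.0751, 0.1378]
tool_rot: [-179.1, -0.5, 0.1]
force: [0.2, -0.2, -1.3]
opening: 0.047
gripper_force: 30.0
time_s: 29.82
ee_pos: [0.6291, -0.0756, 0.1404]
tool_rot: [-179.1, -0.7, 0.1]
force: [0.2, -0.1, -0.8]
opening: 0.0472
gripper_force: 30.0
```

```bash
python3 -m crank '{"increments":[[35,[0,0,3],0],[35,[0,0,3],0],[35,[0,0,1.5],0],[35,[0,0,0.5],0],[35,[0,0,0],0]]}' 30
python3 -m crank '{"increments":[[35,[0,0,0],0],[35,[0,0,0],0]]}' 30
```

```text
time_s: 30.23
ee_pos: [0.629, -0.0754, 0.132]
tool_rot: [-179.1, -0.7, 0.1]
force: [0.2, -0.6, -1.5]
opening: 0.0466
gripper_force: 30.0
time_s: 30.4
ee_pos: [0.629, -0.0753, 0.1321]
tool_rot: [-179.1, -0.7, 0.1]
force: [0.3, -0.6, -1.4]
opening: 0.0468
gripper_force: 30.0
```

```bash
python3 -m crank '{"increments":[[35,[0,0,0.8],0],[35,[0,0,0],0],[35,[0,0,0],0],[48,[0,0,0],0],[50,[0,0,0],0]]}' 30
python3 -m crank '{"increments":[[55,[0,0,0],0],[65,[0,0,0],0],[72,[0,0,0],0],[75,[0,0,0],0],[75,[0,0,0],0]]}' 
python3 -m crank '{"increments":[[75,[0,0,-8],0],[75,[0,0,-20],0],[75,[0,0,-30],0],[75,[0,0,-30],0],[75,[0,0,-15],0]]}' 
python3 -m crank '{"increments":[[75,[-10,10,0],0],[75,[-20,25,0],0],[75,[-25,30,0],0],[75,[-25,30,0],0],[75,[-25,30,0],0]]}'
python3 -m crank '{"increments":[[75,[-25,30,0],0],[75,[-25,30,0],0],[75,[-25,30,0],0],[75,[-15,10,0],0],[75,[0,0,0],0]]}'
python3 - <<'E'
from h import *
s=grab("side");t=grab("top");print(readout.get_obs()["ee_pos"])
a=cv2.resize(s["frame"][120:270,190:340],None,fx=2.6,fy=2.6,interpolation=2)
b=cv2.resize(t["frame"][110:260,250:400],None,fx=2.6,fy=2.6,interpolation=2)
cv2.imwrite("pics/f.png",np.hstack([a,b])[:,:,::-1])
E
```

```text
time_s: 30.82
ee_pos: [0.6291, -0.0754, 0.1315]
tool_rot: [-179.1, -0.7, 0.1]
force: [-0.6, -0.8, 1.0]
opening: 0.0495
gripper_force: 0.1
time_s: 31.23
ee_pos: [0.6289, -0.0753, 0.131]
tool_rot: [-179.1, -0.7, 0.1]
force: [-0.5, 0.4, -0.5]
opening: 0.0743
gripper_force: 0.0
time_s: 31.65
ee_pos: [0.6288, -0.0772, 0.239]
tool_rot: [-179.2, -1.0, 0.1]
force: [1.3, -0.9, 0.5]
opening: 0.0752
gripper_force: 0.0
time_s: 32.07
ee_pos: [0.5218, -0.2029, 0.2317]
tool_rot: [-179.2, -0.7, 0.2]
force: [0.1, -0.1, 1.0]
opening: 0.0753
gripper_force: 0.0
time_s: 32.48
ee_pos: [0.4305, -0.3048, 0.229]
tool_rot: [-179.2, -0.7, -0.2]
force: [0.8, -0.5, 0.8]
opening: 0.0752
gripper_force: 0.0
[ 0.43305808 -0.30252724  0.22905081]
```

View pics/f.png

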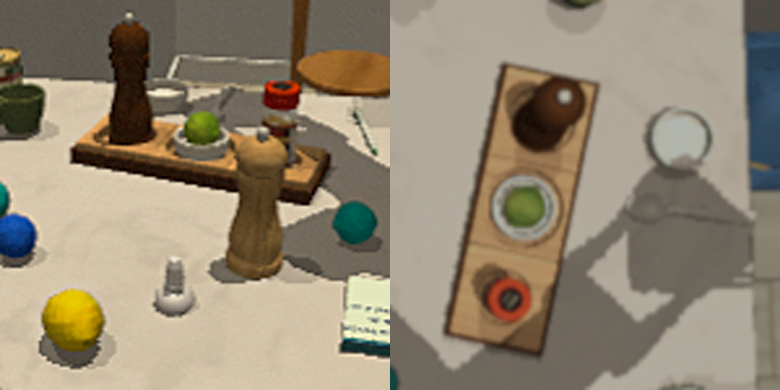

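The mill, the dish with the lime and the jar are all in place, and the lemon, salt mill and lower dish are untouched. One numeric height check, then hand in.

```bash
python3 - <<'E'
from h import *
s=grab("side");t=grab("top")
print(tri(t,(316.6,147),s,(239.2,126.2)),"expect .6285,-.075,.170-.176")
f=lambda g,x,y,lo,hi:[b for b in blobs(g,lo,hi) if abs(b[1][0]-x)<15 and abs(b[1][1]-y)<15]
print(tri(t,f(t,296,225,(0,150,60),(7,255,255))[0][1],s,f(s,297,157,(0,150,60),(7,255,255))[0][1]))
for n,lo,hi in(("lemon",(22,130,80),(31,255,255)),): print(f(s,217,242,lo,hi),f(t,166,166,lo,hi))
E
```

```text
(array([ 0.62702673, -0.07687295,  0.17155944]), np.float64(0.0013706365443038097)) expect .6285,-.075,.170-.176
(array([ 0.4462542 , -0.02968591,  0.10295534]), np.float64(0.0014448905751761956))
[([206, 231, 24, 24, 427], [217.5, 242.5])] [([155, 157, 22, 19, 322], [165.8, 165.8])]
```

```bash
python3 -c "from station import job; print(job.sign_off())"
```

```text
the job is handed in; nothing more can be done
None
```

The caddy is made up and handed in: the upper dish is in the large well with the lime laid in it afterwards, the pepper mill is in the medium well and the spice jar in the small one, all upright on the well floors; the lower dish, salt mill and lemon were left standing (one wrong-way swing over the sink with the lime in hand touched nothing).

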